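# Nudge the clamp nut into the nest and shut the keeper

## Task

On the nut-loading jig, push the loose hex nut gently along the grey strip, without picking it up or pinching it, until it drops into the round pocket and sits flat on the pocket's floor. Then slide the clear keeper plate over it, fully home against its stop, without ramming the nut, let go, and leave everything else on the bench where it is.

Things in the scene. Friction and masses are not known exactly. Their poses are not given: they have to be found in the camera images.
- jig: Nut-loading jig: aluminium base 190 x 280 x 10 mm bolted to the bench. Origin on the bench under the lane's middle; x across the lane towards the keeper, y along it. Base spans x -50 to 140, y -140 to 140. Two aluminium fences at x = -32 and 32 (6 thick, full length, tops at z = 28) border the lane. Keeper guide rails: y 2 and 88, x 41 to 136, tops at z = 41.
- lane (a point): Middle of the lane, the top of the grey plastic nest strip: 56 wide (jig x), 260 long (jig y, ends 115 to 145 mm from this point), 24 mm above the bench. The strip's -y end is open; a 6 mm high bar closes its +y end. The fences stand 4 mm above the lane.
- pocket_zone (a point): Lane surface at jig x = 0, y = 45. The one round pocket, 31 dia., 8 deep (floor 16 mm above the bench), 1 mm chamfer, is on the line x = 0, but the strip was clamped by hand: the pocket centre is up to 15 mm either way along jig y from this point, NOT measured. A nut pushed along x = 0 in +y tips in and is then felt to stop at the far wall; 5 mm of a seated nut stand above the lane.
- nut: Loose steel hex nut, 24 across flats, 27.7 across corners, 13 high, about 33 g, flat in the lane on the -y side of the pocket. Origin at the centre of its underside. Friction on the plastic about 0.6; under 3 N slides it. The plastic marks if it is pushed hard: keep the fingers' force on it below 15 N (any pinch is more) and the keeper's and fences' below 10 N.
- keeper (a joint): Keeper travel along jig -x, m: 0 open, 0.055 fully home at its stop, over the pocket. Starts at 0 to 0.012; about 3 N of friction; stays where left. The clear plate is 75 wide (jig y 7.5 to 82.5), 85 long, 5 thick, underside 7 mm above the lane; its leading edge is at jig x = 36 mm minus the travel. It passes only over a properly seated nut.
- keeper_grip (a point): Top centre of the keeper's black lug, a block on the clear plate, 12 (jig x) x 40 (jig y) x 28 mm high; its top (this point) is 64 mm above the bench, its foot 36 mm. It can be pushed from its +x side towards jig -x (free there, over the plate and base), or taken from above. This point is at jig x = 100 mm minus the travel, jig y = 45 mm.
- spare_nut: Bystander: a bigger steel hex nut, 30 across flats, 16 high, on the bench on the robot's side of the jig. Origin at its underside.
- bolt: Bystander: steel hex bolt, 55 high, 24 wide, standing on its head on the bench on the robot's side of the jig. Origin at its underside.
- washer: Bystander: steel washer, 34 diameter, 4 thick, lying on the jig's base beyond the lane. Origin at the centre of its underside.
- screwdriver: Bystander: screwdriver lying on the bench left of the jig.
- mug: Bystander: white mug, 80 wide, 90 high, far left.
- parts_tray: Bystander: divided plastic tray 130 x 180 x 40 on the right.
- meter: Bystander: hand meter 160 x 80 x 41 on the left.

How it is judged:
By the outcome, as a careful person would: the job done as asked, in the order asked, and still so for the second after the job is handed in, with the robot touching nothing.
It also fails if it takes over 64 s, if anything falls off the work surface, if the arm or the gripper's body presses on something with over 40 N, if the wrist force passes 120 N, or if a joint passes its speed limit or range.

## Robot

A 7-joint arm with a two-finger parallel gripper is mounted at the origin on the work surface. World frame = base frame: x ahead of the robot, y to its left, z up, the work surface at z = 0. Lengths are in m, angles in rad, forces in N, time in s.
With the tool pointing down it reaches from about 0.425 to 0.925 m from the base axis. Payload 6.8 kg.
Tool frame: the origin (TCP) lies at the very end of the fingers, on their centre line; the grasp point (between the pads) lies 19 mm behind it; z points along the fingers, y is the line along which they close (so a half turn about z gives the same grasp; the last joint's range is limited). The gripper opens to 85 mm and grips with 20 to 120 N. Pads are 22 mm wide; open, the fingers measure 114 mm over their backs; the gripper's body (76 mm by 85 mm) begins 54 mm behind the grasp point. The pads swing forward as they close: fully open they stand 13 mm farther back than shut.
Start: joints at [-1.438, 0.477, 0.022, 1.555, -0.011, 1.109, -0.083], TCP at [0.161, 0.656, 0.198] pointing down, gripper open.
Joint ranges: [-2.96, 2.96], [-0.34, 2.1], [-1.41, 1.46], [0.24, 2.44], [-1.37, 4.51], [0.17, 1.92], [-2.96, 2.96]. Speed limits (rad/s): [2.39, 2.39, 3.14, 3.14, 3.14, 3.14, 3.14].

## Interface

Orientations are given as a rotation vector (axis times angle).
In Python, from bench import r gives the robot as it stands.
- The arm moves only by the tool play_rows, never from a script. Its argument "targets" is text: rows parted by semicolons, each of 5 numbers parted by spaces: the closure, from -1 (fully open) to 1 (shut), then the shift along the tool's x, y, z in m, then the turn about the tool's z in rad. In form: gripper dx dy dz spin; .... A call has 1 to 8 rows; each row is the pose to reach, as a shift and turn from the pose commanded when the call began, along the tool's axes at that moment; what a row does not reach only later rows make up. A row lasts 1/12 s, in which the tool goes at most 41.7 mm and 7.16 degrees, less where a joint would pass 70% of its speed; a pose out of reach is approached as far as the arm can. A call with a gripper value outside its range is refused whole. The fingers move at their own pace and stop on an object; "squeeze" is the grip in N (left out, the last holds). Time passes only in rows, so rows that repeat a pose let the fingers close. It gives the time, the measured TCP pose, the force, the opening and the grip force at its end, in the units of the state.
- r.get_obs(): the state, without advancing time (a new reading comes with each control period).
- r.grab_frame(name): name is "side" or "top" or "wrist"; returns the picture (384x512x3 uint8, red, green, blue); there is no depth.
- r.camera_info(name): a dict with "fov_y" (degrees; the focal length in pixels is half the picture's height over the tangent of half this angle, whatever the lens; pixels are square), "cx", "cy" (the principal point, pixels), "k1" (the pictures are not rectified: a ray, as slopes to the right and down, at radius r is drawn at 1 + k1 r^2 times it, then the intrinsics apply), "position" and "rotation" of the camera in the world. Camera axes: x right, y down, z forward; pixel columns grow to the right and rows downward; lengths in m; the calibration is good to about 2 mm. A picture is of the moment at which its call begins: read the wrist's pose just before it. camera_info takes no time and is no camera call; for the wrist camera it gives the pose at the moment of the call.
- r.hand_in(): hands the job in; it is judged then, once.
The state is a dict: "clock": time; "joints": joint angles; "qvel": joint speeds; "tau": joint torques, N m; "tcp_pos": TCP position; "orientation": TCP orientation; "contact_force": force on the tool from outside, world axes, zero at the start; "moment": the same for the moment, N m; "grip_width": finger opening in m; "gripper_force": force on a finger pad.
Only numpy, scipy, OpenCV 4.12 (cv2) and the standard library are available. Lean on these libraries where they do the work, as an engineer would, in place of code of your own. Each camera call takes 0.05 s, during which the arm holds its last target. There are 200 camera calls.

## Working session

There is one attempt and no reset: what is moved stays moved. The work goes in short steps, Python scripts to look and compute and a tool call to move; the robot and the scene stay as the last step left them, time stands still between calls to the robot, and variables do not carry over. Pictures are saved under pics/ and viewed, at most 10 in all, crops included, and the job is handed in when it is done.

Besides the shell and the picture viewer there is one more tool, called as name(argument=value, ...), one argument or row to a line, values as JSON. play_rows: Moves the arm, as the interface text tells. Its arguments: {"type":"object","properties":{"targets":{"type":"string"},"squeeze":{"type":"number"}},"required":["targets"]}

```bash
mkdir -p pics; ls; python3 - <<'E'
from bench import r
import cv2,numpy as np
o=r.get_obs();print(o['clock'],o['tcp_pos'],o['orientation'],o['contact_force'],o['grip_width'])
ims=[]
for n in ("top","side"):
    i=r.camera_info(n);print(n,i)
    f=r.grab_frame(n);np.save(f'pics/{n}0.npy',f);ims.append(f)
print(r.camera_info("wrist"))
for n,f in zip(("top","side"),ims): cv2.imwrite(f'pics/{n}0.png',cv2.resize(f[:,:,::-1],(800,600),interpolation=cv2.INTER_CUBIC))
E
```

```text
pics
0.0 [0.16085448 0.65487234 0.19711066] [-3.77249164e-01 -3.11880317e+00  2.94126317e-03] [ 0.12493522  0.03025576 -0.41856011] 0.08559093101175906
top {'fov_y': 50.95772587842948, 'cx': 254.81054155817688, 'cy': 193.87463926189812, 'k1': -0.011288807681125616, 'position': array([0.40500615, 0.04198297, 1.21227314]), 'rotation': array([-2.21269425,  2.15112282, -0.08183189])}
side {'fov_y': 48.545401467001106, 'cx': 258.35202763104235, 'cy': 192.70664658653476, 'k1': -0.10486962014094464, 'position': array([ 0.26505698, -0.9151856 ,  0.81997062]), 'rotation': array([-2.20008594,  0.27886612, -0.14558946])}
{'fov_y': 71.18739777681799, 'cx': 254.51283149726723, 'cy': 192.2117365323361, 'k1': -0.02247316219592663, 'position': array([0.08390317, 0.67514331, 0.37351684]), 'rotation': array([2.26298633, 1.77765266, 0.28377142])}
```

View pics/top0.png

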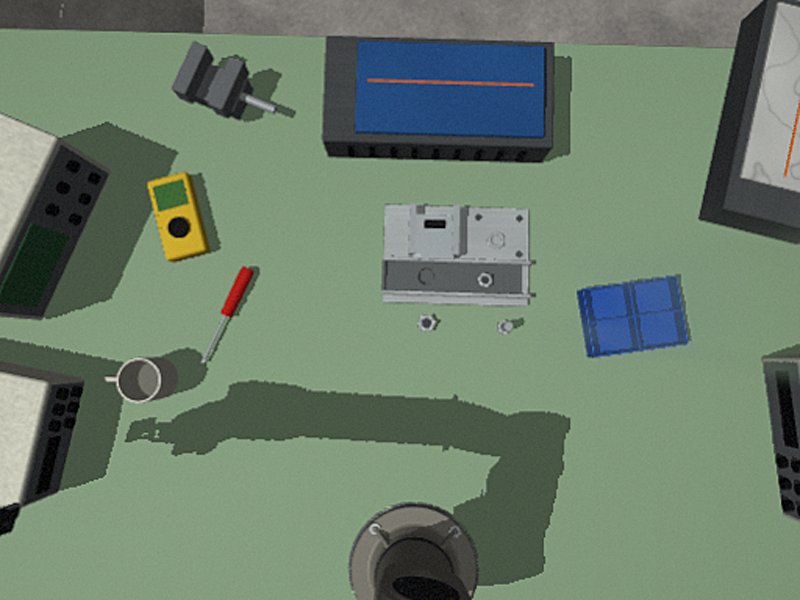

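View pics/side0.png

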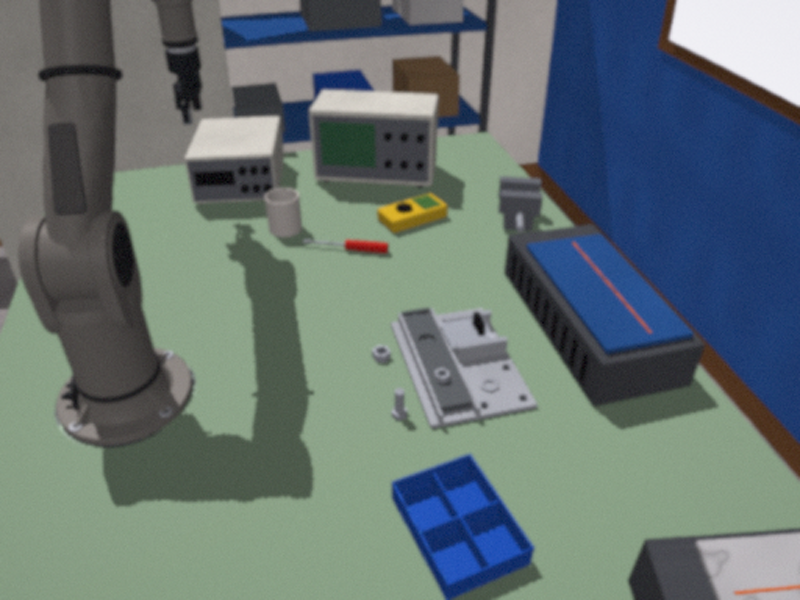

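The top view shows the jig at about (384–530, 205–303) px on the 800 px picture. The pocket is near (427,276), the nut near (486,280), and the lug near (435,224). The spare nut and bolt are below the jig and the washer is at (497,240). Jig x points away from the robot and jig y to its left.

```bash
cat > h.py <<'E'
import numpy as np,cv2
from scipy.spatial.transform import Rotation as R
def KD(i,h=384):
    f=h/2/np.tan(np.radians(i['fov_y'])/2)
    return np.array([[f,0,i['cx']],[0,f,i['cy']],[0,0,1.]]),np.array([i['k1'],0,0,0.])
def cast(i,px,z):
    K,d=KD(i);p=cv2.undistortPoints(np.array(px,float).reshape(-1,1,2),K,d)[:,0]
    v=np.c_[p,np.ones(len(p))]@R.from_rotvec(i['rotation']).as_matrix().T
    c=i['position'];z=np.broadcast_to(z,len(p));return c+v*((z-c[2])/v[:,2])[:,None]
def proj(i,P):
    K,d=KD(i);M=R.from_rotvec(i['rotation']).as_matrix().T
    return cv2.projectPoints(np.array(P,float).reshape(-1,3),cv2.Rodrigues(M)[0],-M@i['position'],K,d)[0][:,0]
def jig2w(P,o,yaw):
    P=np.array(P,float).reshape(-1,3);c,s=np.cos(yaw),np.sin(yaw)
    return np.c_[o[0]+c*P[:,0]-s*P[:,1],o[1]+s*P[:,0]+c*P[:,1],P[:,2]]
def w2jig(P,o,yaw):
    P=np.array(P,float).reshape(-1,3);c,s=np.cos(yaw),np.sin(yaw);d=P[:,:2]-np.array(o[:2])
    return np.c_[c*d[:,0]+s*d[:,1],-s*d[:,0]+c*d[:,1],P[:,2]]
E
python3 - <<'E'
from bench import r
from h import *
i=r.camera_info('top');s=.64
def q(n,px,z): print(n,cast(i,[(a*s,b*s) for a,b in px],z).round(4).tolist())
q('basecorners',[(384,303),(530,303),(530,209),(385,205)],[.01]*4)
q('pocket',[(427,276)],.024);q('nut',[(486,280)],.037);q('lug',[(435,224)],.064);q('spare,bolt',[(428,323),(505,326)],[.016,.055]);q('washer',[(497,240)],.014)
w=r.camera_info('wrist');o=r.get_obs()
T=R.from_rotvec(o['orientation']).as_matrix();print('cam in tool',T.T@(w['position']-o['tcp_pos']),T.T@R.from_rotvec(w['rotation']).as_matrix()[:,2],'\n',T)
E
```

```text
basecorners [[0.4957, 0.0716, 0.01], [0.5036, -0.208, 0.01], [0.6863, -0.2058, 0.01], [0.6862, 0.0754, 0.01]]
pocket [[0.5483, -0.0088, 0.024]]
nut [[0.5423, -0.1192, 0.037]]
lug [[0.6405, -0.0195, 0.064]]
spare,bolt [[0.4595, -0.0133, 0.016], [0.4562, -0.1532, 0.055]]
washer [[0.623, -0.1422, 0.014]]
cam in tool [ 0.07949276  0.00098323 -0.17631682] [-0.31226034  0.00128538  0.9499957 ] 
 [[-9.71160875e-01  2.38424952e-01 -3.11267796e-04]
 [ 2.38425136e-01  9.71159451e-01 -1.66571007e-03]
 [-9.48561821e-05 -1.69188652e-03 -9.99998564e-01]]
```

play_rows(
  targets="-1 -0.03 -0.02 0 -0.03;-1 -0.065 -0.042 0 -0.07;-1 -0.10 -0.064 0 -0.11;-1 -0.135 -0.087 0 -0.15;-1 -0.17 -0.11 0 -0.19;-1 -0.205 -0.132 0 -0.23;-1 -0.24 -0.155 0 -0.26;-1 -0.27 -0.174 0 -0.265",
)

```text
clock: 0.77
tcp_pos: [0.3834, 0.4192, 0.1979]
orientation: [-0.038, 3.141, -0.001]
contact_force: [0.3, 0.1, -0.4]
grip_width: 0.0856
gripper_force: 0.0
```

play_rows(
  targets="-1 -0.012 -0.03 0 0;-1 -0.024 -0.07 0 0;-1 -0.036 -0.11 0 0;-1 -0.048 -0.15 0 0;-1 -0.06 -0.19 0 0;-1 -0.072 -0.23 0 0;-1 -0.084 -0.27 0 0;-1 -0.096 -0.31 0 0",
)

```text
clock: 1.43
tcp_pos: [0.4849, 0.1131, 0.198]
orientation: [0.038, -3.141, -0.0]
contact_force: [1.3, 0.6, -0.9]
grip_width: 0.085
gripper_force: 0.0
```

play_rows(
  targets="0.6 -0.01 -0.04 0.005 0;0.6 -0.02 -0.08 0.01 0;0.6 -0.03 -0.12 0.015 0;0.6 -0.04 -0.15 0.02 0;0.6 -0.04 -0.172 0.028 0;0.6 -0.04 -0.172 0.028 0;0.6 -0.04 -0.172 0.028 0",
)

```text
clock: 2.02
tcp_pos: [0.5283, -0.0572, 0.1694]
orientation: [0.033, -3.14, 0.001]
contact_force: [1.2, 1.0, 0.0]
grip_width: 0.017
gripper_force: 0.0
```

```bash
python3 - <<'E'
from bench import r
from h import *
import json
o=r.get_obs();w=r.camera_info('wrist');f=r.grab_frame('wrist')
np.savez('pics/w1.npz',f=f,**w)
print(o['clock'],o['tcp_pos'],o['orientation'],o['joints'].round(2) if hasattr(o['joints'],'round') else o['joints'],o['grip_width'])
cv2.imwrite('pics/w1.png',cv2.resize(f[:,:,::-1],(800,600),interpolation=cv2.INTER_CUBIC))
E
```

```text
2.0167 [ 0.52829929 -0.0572224   0.16939131] [ 3.27400554e-02 -3.13965722e+00  5.65382088e-04] [-0.3   0.28  0.35  1.95 -0.12  0.94  1.7 ] 0.016962337777606022
```

View pics/w1.png

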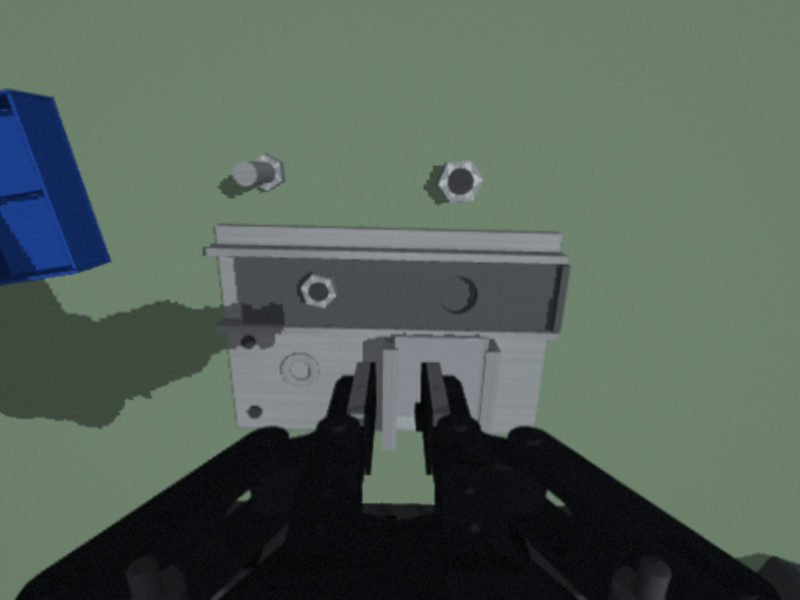

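The wrist view shows the nut at (318,291) px, the pocket at (457,294), the fence inner edges near rows 256 and 326, and the washer at (300,369). The fingers are clear of everything.

```bash
cat > meas.py <<'E'
from h import *
d=np.load('pics/w1.npz');f=d['f'];i={k:d[k] for k in d.files if k!='f'}
for k in('fov_y','cx','cy','k1'): i[k]=float(i[k])
g=cv2.GaussianBlur(cv2.cvtColor(f,cv2.COLOR_RGB2GRAY),(3,3),0).astype(float)
def edge(c0,c1,r0,r1,sgn):
    P=[]
    for c in range(c0,c1):
        d=sgn*np.diff(g[r0:r1,c]);k=int(d.argmax())
        if 0<k<len(d)-1:
            a,b,e=d[k-1:k+2];P.append((c,r0+k+.5+.5*(a-e)/(a-2*b+e+1e-9)))
    P=np.array(P);l=cv2.fitLine(P.astype(np.float32),cv2.DIST_HUBER,0,.01,.01).ravel()
    res=np.median(abs((P-l[2:])@[-l[1],l[0]]));X=np.array([155.,345]);return np.c_[X,l[3]+(X-l[2])*l[1]/l[0]],res
a,ra=edge(155,345,157,174,-1);b,rb=edge(155,345,203,217,1)
A=cast(i,a,.028);B=cast(i,b,.024);print(a,b,ra,rb)
for n,L in(('A',A),('B',B)): v=L[1]-L[0];print(n,L.round(4).tolist(),'yaw',-v[0]/v[1])
m=(g[172:202,180:230]>115).astype(np.uint8);print('lane grey',np.median(g[175:200,240:270]))
c=max(cv2.findContours(m,0,2)[0],key=cv2.contourArea);rc=cv2.minEnclosingCircle(c);ctr=np.array(rc[0])+[180,172]
print('nut px',ctr,rc[1],cast(i,[ctr],.037))
h=cv2.convexHull(c)[:,0]+[180,172];N=cast(i,h,.037);print('nut size xy',np.ptp(N,0)[:2]);np.savetxt('pics/n.txt',N)
cv2.imwrite('pics/crop1.png',cv2.resize(f[155:225,140:360,::-1],None,fx=3.6,fy=3.6,interpolation=cv2.INTER_CUBIC))
E
python3 meas.py
```

```text
[[155.         163.7246224 ]
 [345.         168.03018435]] [[155.         208.36580229]
 [345.         212.55101283]] 0.1305086111160325 0.10492780252655834
A [[0.5197, -0.1766, 0.028], [0.5199, 0.0536, 0.028]] yaw -0.0008425672949185687
B [[0.5793, -0.1835, 0.024], [0.5796, 0.0625, 0.024]] yaw -0.0013959058316498896
lane grey 77.0
nut px [203.57389069 186.1896553 ] 10.798331260681152 [[ 0.5439905  -0.11709464  0.037     ]]
nut size xy [0.02499522 0.02517376]
```

View pics/crop1.png

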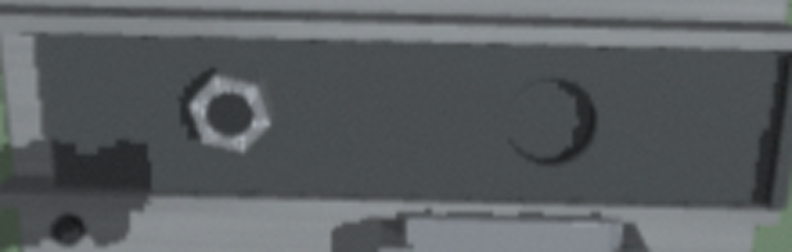

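```bash
cat >> meas.py <<'E'
print('pocket',cast(i,[(140+552/3.6,155+121/3.6)],.024),'nut hull c',cast(i,[(140+230/3.6,155+112/3.6)],.037))
from bench import r
t=r.camera_info('top');g=cv2.GaussianBlur(cv2.cvtColor(np.load('pics/top0.npy'),cv2.COLOR_RGB2GRAY),(3,3),0).astype(float)
print(g[160:198,262].astype(int),g[160:198,328].astype(int))
for n,r0,r1,s,z in(('B',162,172,-1,.024),('A',182,191,1,.028),('base',189,200,-1,.01)):
    e,res=edge(250,335,r0,r1,s);e=np.array([(a,np.interp(a,e[:,0],e[:,1],left=None)) if 0 else (a,e[0,1]+(a-e[0,0])*(e[1,1]-e[0,1])/(e[1,0]-e[0,0])) for a in(250.,335.)])
    L=cast(t,e,z);v=L[1]-L[0];print(n,e.tolist(),res,L.round(4).tolist(),-v[0]/v[1])
E
python3 meas.py|tail -8
```

```text
[154 139 118 119 140 151 133 104  91  92  93  93  92  91  93  93  93  93
  93  93  92  92  93  93  89 102 141 160 146 146 160 167 160 140 134 142
 145 144] [160 162 162 163 163 157 148 143 129 105  92  92  93  93  93  92  92  92
  92  92  91  91  91  91  91  91  87  94 129 149 142 147 160 165 158 142
 136 142]
B [[250.0, 165.96794905409058], [335.0, 168.59953131316155]] 0.07701500858824957 [[0.5783, 0.0612, 0.024], [0.5776, -0.1917, 0.024]] -0.0028422620669676306
A [[250.0, 185.23143167828556], [335.0, 187.84333344300433]] 0.0815515738464705 [[0.5204, 0.0594, 0.028], [0.5197, -0.1916, 0.028]] -0.0025952988045481024
base [[250.0, 192.3230105193868], [335.0, 194.80445466659705]] 0.1824477735221368 [[0.5008, 0.0591, 0.01], [0.5006, -0.1955, 0.01]] -0.001052794676742428
```

```bash
python3 meas.py|grep -A1 pocket; python3 - <<'E'
from bench import r
from h import *
t=r.camera_info('top');f=np.load('pics/top0.npy')
g=cv2.cvtColor(f,cv2.COLOR_RGB2GRAY)
m=(g[125:165,255:300]<45).astype(np.uint8);n,_,s,c=cv2.connectedComponentsWithStats(m)
for k in range(1,n):
    if s[k,4]>15: print(s[k]+np.array([255,125,0,0,0]),cast(t,[c[k]+[255,125]],.064))
i=r.camera_info('top')
# base ends along the row 145 (green->grey)
e=f.astype(int);gr=e[:,:,1]-e[:,:,0]
for row in (150,190): 
  x=np.where(gr[row,235:350]<10)[0]+235;print(row,x.min(),x.max(),cast(t,[(x.min()-.5,row),(x.max()+.5,row)],.01).round(4).tolist())
E
```

```text
pocket [[ 0.54864461 -0.00685123  0.024     ]] nut hull c [[ 0.54388331 -0.11671157  0.037     ]]
[154 139 118 119 140 151 133 104  91  92  93  93  92  91  93  93  93  93
[272 141  13   5  65] [[ 0.64156644 -0.01830719  0.064     ]]
150 246 338 [[0.6285, 0.0764, 0.01], [0.6365, -0.2043, 0.01]]
190 245 338 [[0.5073, 0.0758, 0.01], [0.5153, -0.2058, 0.01]]
```

Wrist and top cameras agree. The lane line is at x≈0.549 with yaw≈0, the pocket is at about (0.549, −0.007), and the nut at about (0.544, −0.117) with a corner pointing at −y. The keeper lug is at about (0.6415, −0.019), which puts travel near 7 mm. I'll push with the two fingertips held 14 mm apart as a fork behind that corner, so the nut stays centred.

play_rows(
  targets="0.67 -0.002 -0.015 0.005 0.12;0.67 -0.004 -0.03 0.01 0.24;0.67 -0.006 -0.045 0.02 0.36;0.67 -0.008 -0.06 0.03 0.48;0.67 -0.01 -0.075 0.04 0.60;0.67 -0.012 -0.09 0.05 0.72;0.67 -0.0133 -0.10 0.06 0.84;0.67 -0.0133 -0.10 0.07 0.96",
)

```text
clock: 2.73
tcp_pos: [0.5455, -0.156, 0.1001]
orientation: [1.425, 2.799, 0.0]
contact_force: [-0.0, 0.0, -0.0]
grip_width: 0.014
gripper_force: 0.0
```

play_rows(
  targets="0.67 0 0 0 0.12;0.67 0 0 0 0.24;0.67 0 0 0 0.36;0.67 0 0 0 0.48;0.67 0 0 0 0.60;0.67 0 0 0 0.634;0.67 0 0 0 0.634;0.67 0 0 0 0.634",
)

```text
clock: 3.4
tcp_pos: [0.5453, -0.1536, 0.1001]
orientation: [-2.215, -2.227, -0.001]
contact_force: [0.5, 0.6, -0.4]
grip_width: 0.0141
gripper_force: 0.0
```

```bash
python3 - <<'E'
from bench import r
from h import *
o=r.get_obs();w=r.camera_info('wrist');f=r.grab_frame('wrist')
np.savez('pics/w2.npz',f=f,**w);T=R.from_rotvec(o['orientation']).as_matrix()
print(o['clock'],o['tcp_pos'],'\n',T.round(4),o['contact_force'],o['grip_width'],np.round(o['joints'],2))
cv2.imwrite('pics/w2.png',cv2.resize(f[:,:,::-1],(800,600),interpolation=cv2.INTER_CUBIC))
E
```

```text
3.4 [ 0.54525314 -0.15360853  0.10006609] 
 [[-5.2e-03  1.0e+00  0.0e+00]
 [ 1.0e+00  5.2e-03  7.0e-04]
 [ 7.0e-04  0.0e+00 -1.0e+00]] [ 0.45055362  0.58512709 -0.35717285] 0.01406576832960683 [-0.37  0.5   0.71  1.94 -0.43  0.85  0.57]
```

View pics/w2.png

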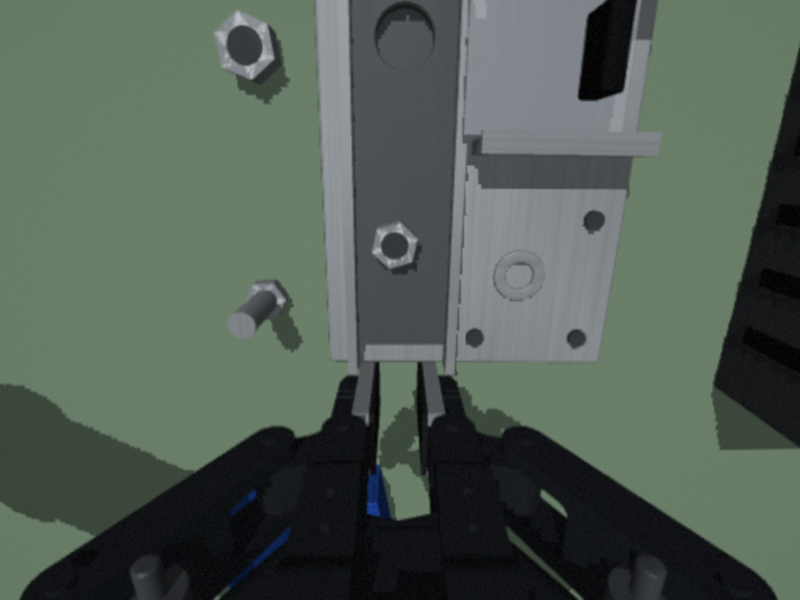

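The wrist view now shows the nut at (395,245) px, the pocket centre at (405,38), the lane edges near columns 355 and 455, and the washer at (519,275). I'll cast these, and do the keeper later.

```bash
python3 - <<'E'
from h import *
d=np.load('pics/w2.npz');f=d['f'];i={k:(float(d[k]) if d[k].ndim==0 else d[k]) for k in d.files if k!='f'}
g=cv2.GaussianBlur(cv2.cvtColor(f,cv2.COLOR_RGB2GRAY),(3,3),0).astype(float)
def q(n,p,z): print(n,cast(i,p,z).round(4).tolist())
for row in (60,100,140,185,205):
    l=215+np.diff(g[row,215:236]).argmin()+.5; rr=282+np.diff(g[row,282:300]).argmax()+.5
    q(row,[(l,row),(rr,row)],[.028,.024])
m=(g[140:176,232:272]>115).astype(np.uint8);c=max(cv2.findContours(m,0,2)[0],key=cv2.contourArea)
h=cv2.convexHull(c)[:,0]+[232,140];(cx,cy),rad=cv2.minEnclosingCircle(h);M=cv2.moments(h);N=[M['m10']/M['m00'],M['m01']/M['m00']]
print(N,rad);q('nut',[N,(cx,cy)],.037);p=cast(i,cv2.approxPolyDP(h.reshape(-1,1,2),1.5,True)[:,0],.037);print((p-cast(i,[N],.037))[:,:2].round(4).tolist())
q('pocket',[(405*.64,36*.64)],.024);q('washer',[(519*.64,275*.64)],.014)
q('lug top L/R edge',[(606*.64,30*.64),(632*.64,30*.64)],.064)
E
```

```text
60 [[0.5194, -0.0368, 0.028], [0.5781, -0.0358, 0.024]]
100 [[0.5194, -0.0689, 0.028], [0.5787, -0.0685, 0.024]]
140 [[0.5194, -0.1038, 0.028], [0.5786, -0.1039, 0.024]]
185 [[0.5192, -0.1468, 0.028], [0.5786, -0.1476, 0.024]]
205 [[0.5196, -0.1675, 0.028], [0.5786, -0.1686, 0.024]]
[251.90471923536435, 156.37037037037035] 14.672399520874023
nut [[0.5437, -0.1171, 0.037], [0.5437, -0.1171, 0.037]]
[[0.0126, 0.0031], [0.0092, -0.0097], [-0.0026, -0.0126], [-0.0126, -0.0043], [-0.0097, 0.0084], [0.0027, 0.0129]]
pocket [[0.5492, -0.0081, 0.024]]
washer [[0.6247, -0.1408, 0.014]]
lug top L/R edge [[0.6383, -0.0147, 0.064], [0.65, -0.0145, 0.064]]
```

play_rows(
  targets="0.67 -0.001 -0.001 0.015 0.006;0.67 -0.002 -0.002 0.035 0.006;0.67 -0.002 -0.002 0.052 0.006;0.67 -0.002 -0.002 0.063 0.006;0.67 -0.002 -0.002 0.069 0.006;0.67 -0.002 -0.002 0.07 0.006;0.67 -0.002 -0.002 0.07 0.006",
)

```text
clock: 4.03
tcp_pos: [0.543, -0.1575, 0.0302]
orientation: [2.227, 2.216, 0.0]
contact_force: [0.1, -0.3, 0.0]
grip_width: 0.0142
gripper_force: 0.0
```

play_rows(
  targets="0.67 0.004 0 0 0;0.67 0.009 0 0 0;0.67 0.013 0 0 0;0.67 0.016 0 0 0;0.67 0.019 0 0 0;0.67 0.022 0 0 0;0.67 0.025 0 0 0;0.67 0.028 0 0 0",
)

```text
clock: 4.7
tcp_pos: [0.5429, -0.1291, 0.0301]
orientation: [-2.227, -2.216, 0.0]
contact_force: [0.1, 0.5, 0.2]
grip_width: 0.014
gripper_force: 0.0
```

play_rows(
  targets="0.67 0.003 0.0003 0 0;0.67 0.006 0.0008 0 0;0.67 0.009 0.0014 0 0;0.67 0.012 0.002 0 0;0.67 0.015 0.0026 0 0;0.67 0.018 0.0033 0 0;0.67 0.021 0.004 0 0;0.67 0.024 0.0046 0 0",
)

```text
clock: 5.37
tcp_pos: [0.5478, -0.1052, 0.0301]
orientation: [2.227, 2.216, -0.0]
contact_force: [0.3, -0.5, -0.1]
grip_width: 0.014
gripper_force: 0.0
```

```bash
cat > look.py <<'E'
from bench import r
from h import *
import sys
o=r.get_obs();w=r.camera_info('wrist');f=r.grab_frame('wrist');n=sys.argv[1]
np.savez(f'pics/{n}.npz',f=f,**w)
print(o['clock'],o['tcp_pos'].round(4),o['contact_force'].round(2),o['grip_width'])
a,b,c,d=map(int,sys.argv[2:6]);k=min(800/(b-a),600/(d-c))
cv2.imwrite(f'pics/{n}.png',cv2.resize(f[c:d,a:b,::-1],None,fx=k,fy=k,interpolation=cv2.INTER_CUBIC));print('scale',k)
E
python3 look.py w3 176 336 96 256
```

```text
5.3667 [ 0.5478 -0.1052  0.0301] [ 0.3  -0.45 -0.15] 0.01401997424935655
scale 3.75
```

View pics/w3.png

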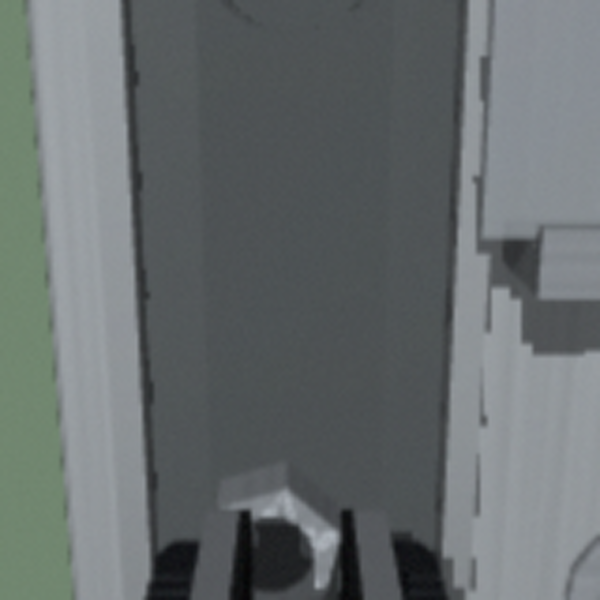

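The nut is ahead of the fork with its hole near (275,548) in the crop. The fork's inner edges are near columns 243 and 345, and the pocket's near rim shows at the top.

```bash
python3 - <<'E'
from h import *
d=np.load('pics/w3.npz');i={k:(float(d[k]) if d[k].ndim==0 else d[k]) for k in d.files if k!='f'}
c=lambda *p:[(176+a/3.75,96+b/3.75) for a,b in p]
def q(n,p,z): print(n,cast(i,p,z).round(4).tolist())
q('hole',c((275,548)),.037)
q('front corners bottom',c((218,500),(285,460),(340,525)),.026);q('top corner',c((285,488),(222,510)),.037)
q('lane',c((152,500),(446,500)),[.028,.024]);q('near rim',c((293,25)),.024)
print('tcp px',(proj(i,[[.5478,-.1052,.030],[.5478-.007,-.0942,.030],[.5478+.007,-.0942,.030],[.5478,-.0942,.05]])-[176,96])*3.75)
E
```

```text
hole [[0.5451, -0.1169, 0.037]]
front corners bottom [[0.5337, -0.1122, 0.026], [0.547, -0.1037, 0.026], [0.5578, -0.1178, 0.026]]
top corner [[0.5471, -0.1045, 0.037], [0.5353, -0.1089, 0.037]]
lane [[0.5209, -0.1112, 0.028], [0.5791, -0.1134, 0.024]]
near rim [[0.5488, -0.0231, 0.024]]
tcp px [[289.23198305 475.73182657]
 [251.77144957 422.45465648]
 [326.10439985 422.2164683 ]
 [288.33028113 465.96419136]]
```

The nut has not moved, although the TCP at z=0.030 swept past it. The tips must be higher than assumed at this opening, because the pads swing back when open. I'll back off, shut the fingers, and check the true tip height.

play_rows(
  targets="0.67 0 0 -0.02 0;0.67 -0.01 0 -0.04 0;1 -0.035 0 -0.05 0;1 -0.055 0 -0.05 0;1 -0.06 0 -0.05 0;1 -0.06 0 -0.05 0;1 -0.06 0 -0.05 0",
  squeeze=20,
)

```text
clock: 6.0
tcp_pos: [0.5471, -0.1647, 0.0796]
orientation: [-2.226, -2.215, 0.0]
contact_force: [0.0, 0.7, -1.1]
grip_width: 0.0002
gripper_force: 0.0
```

```bash
cat > look2.py <<'E'
from bench import r
from h import *
o=r.get_obs();w=r.camera_info('wrist');f=r.grab_frame('wrist');s=r.grab_frame('side');si=r.camera_info('side')
print(o['clock'],o['tcp_pos'].round(4),o['contact_force'].round(2),o['grip_width'])
t=o['tcp_pos'];p=proj(w,[t]);q=proj(si,[t]);print('tcp wrist px',p,'side px',q)
q=q[0].astype(int);y0=q[1]-30;x0=q[0]-30
a=cv2.resize(f[160:280,175:335,::-1],None,fx=3,fy=3,interpolation=cv2.INTER_CUBIC)
b=cv2.resize(s[y0:y0+60,x0:x0+60,::-1],None,fx=5,fy=5,interpolation=cv2.INTER_CUBIC)
a=np.vstack([a]);b=cv2.copyMakeBorder(b,0,60,0,0,cv2.BORDER_CONSTANT)
cv2.circle(a,tuple(((p[0]-[175,160])*3).astype(int)),4,(0,0,255),1);cv2.circle(b,tuple(((proj(si,[t])[0]-[x0,y0])*5).astype(int)),4,(0,0,255),1)
np.save('pics/s_last.npy',s);cv2.imwrite('pics/l2.png',np.hstack([a,b]))
E
python3 look2.py
```

```text
6.0 [ 0.5471 -0.1647  0.0796] [ 0.01  0.66 -1.09] 0.000209449431236206
tcp wrist px [[253.10779708 222.82509688]] side px [[290.09560133 237.75937197]]
```

View pics/l2.png

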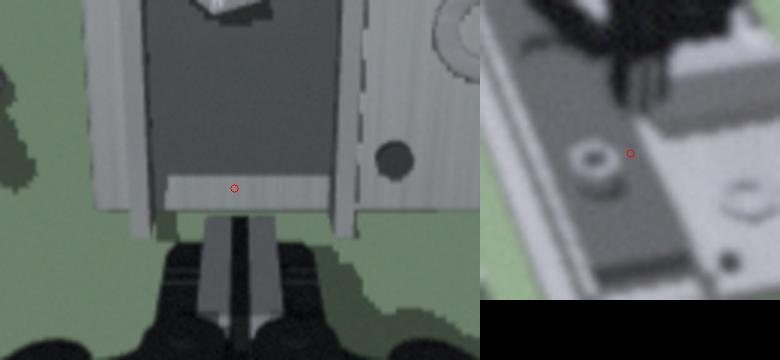

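```bash
python3 - <<'E'
from bench import r
from h import *
w=r.camera_info('wrist');s=r.camera_info('side');t=r.get_obs()['tcp_pos']
def ray(i,p):
    a=cast(i,[p],0)[0];return i['position'],(a-i['position'])/np.linalg.norm(a-i['position'])
c1,d1=ray(w,(254,231.7));c2,d2=ray(s,(260+(642-480)/5,207+112/5))
for x in (.5471,):
  P2=c2+d2*(x-c2[0])/d2[0];print('side at x',P2-t)
A=np.c_[d1,-d2];k=np.linalg.lstsq(A,c2-c1,rcond=None)[0];print('tri',c1+d1*k[0]-t,c2+d2*k[1]-t)
for z in (0,.01,.019,.025): P=c1+d1*((t[2]+z-c1[2])/d1[2]);print(z,(P-t).round(4))
for z in (0,.01,.019,.025): P=c2+d2*((t[2]+z-c2[2])/d2[2]);print('s',z,(P-t).round(4))
E
```

```text
side at x [-0.000123   -0.01295152  0.03903177]
tri [0.00073424 0.00448283 0.02311634] [0.00600837 0.00310123 0.02378256]
0 [ 0.0006 -0.007   0.    ]
0.01 [ 0.0007 -0.002   0.01  ]
0.019 [0.0007 0.0024 0.019 ]
0.025 [0.0007 0.0054 0.025 ]
s 0 [0.0156 0.0281 0.    ]
s 0.01 [0.0116 0.0176 0.01  ]
s 0.019 [0.0079 0.0081 0.019 ]
s 0.025 [0.0055 0.0018 0.025 ]
```

play_rows(
  targets="0.7 0.004 -0.001 0.015 0;0.7 0.008 -0.003 0.03 0;0.7 0.008 -0.003 0.042 0;0.7 0.008 -0.003 0.049 0;0.7 0.008 -0.003 0.052 0;0.7 0.008 -0.003 0.053 0;0.7 0.008 -0.003 0.054 0;0.7 0.008 -0.003 0.054 0",
)

```text
clock: 6.77
tcp_pos: [0.5448, -0.1578, 0.0264]
orientation: [2.227, 2.215, 0.0]
contact_force: [-0.3, -0.2, -0.2]
grip_width: 0.0128
gripper_force: 0.0
```

```bash
python3 look2.py
```

```text
6.7667 [ 0.5448 -0.1578  0.0264] [-0.31 -0.25 -0.21] 0.012792187282755604
tcp wrist px [[253.08013839 222.84213939]] side px [[287.43671384 250.9902807 ]]
```

View pics/l2.png

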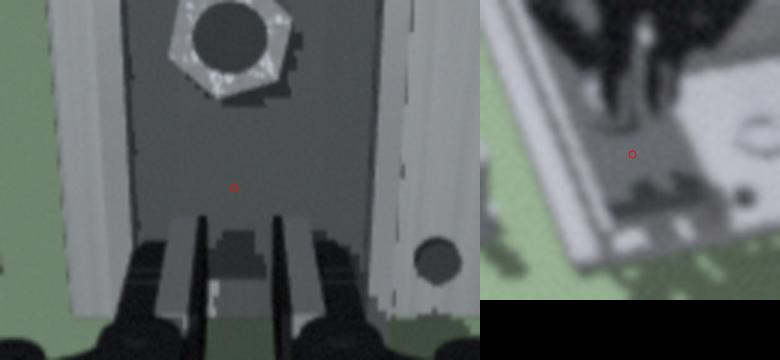

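The fork is behind the nut. In the side view the fingertip bottoms are near (620,130) and (658,115) px against a TCP marker at (632,153), so the tips are still about 15 mm above the TCP. I'll feel down gently.

play_rows(
  targets="0.7 0 0 0.002 0;0.7 0 0 0.004 0;0.7 0 0 0.006 0;0.7 0 0 0.007 0;0.7 0 0 0.008 0;0.7 0 0 0.008 0",
)

```text
clock: 7.37
tcp_pos: [0.5442, -0.1574, 0.0178]
orientation: [-2.227, -2.216, 0.0]
contact_force: [0.4, 0.3, 0.6]
grip_width: 0.0129
gripper_force: 0.0
```

play_rows(
  targets="0.7 0 0 0.001 0;0.7 0 0 0.002 0;0.7 0 0 0.0025 0;0.7 0 0 0.003 0;0.7 0 0 0.003 0",
)

```text
clock: 7.78
tcp_pos: [0.5444, -0.1574, 0.015]
orientation: [-2.227, -2.216, 0.0]
contact_force: [-0.8, -0.4, 0.2]
grip_width: 0.013
gripper_force: 0.0
```

play_rows(
  targets="0.7 0 0 0.001 0;0.7 0 0 0.0015 0;0.7 0 0 0.002 0;0.7 0 0 0.002 0",
)

```text
clock: 8.12
tcp_pos: [0.5443, -0.1574, 0.013]
orientation: [-2.227, -2.216, 0.0]
contact_force: [-0.1, 0.6, 0.6]
grip_width: 0.0126
gripper_force: 0.0
```

play_rows(
  targets="0.7 0 0 0.001 0;0.7 0 0 0.0015 0;0.7 0 0 0.002 0;0.7 0 0 0.002 0",
)

```text
clock: 8.45
tcp_pos: [0.5443, -0.1574, 0.011]
orientation: [-2.227, -2.216, 0.0]
contact_force: [0.8, -0.1, 0.9]
grip_width: 0.0128
gripper_force: 0.0
```

```bash
python3 look2.py
```

```text
8.45 [ 0.5443 -0.1574  0.011 ] [ 0.8  -0.07  0.87] 0.012836311776625054
tcp wrist px [[253.04848761 222.83422858]] side px [[286.94799776 255.09176073]]
```

View pics/l2.png

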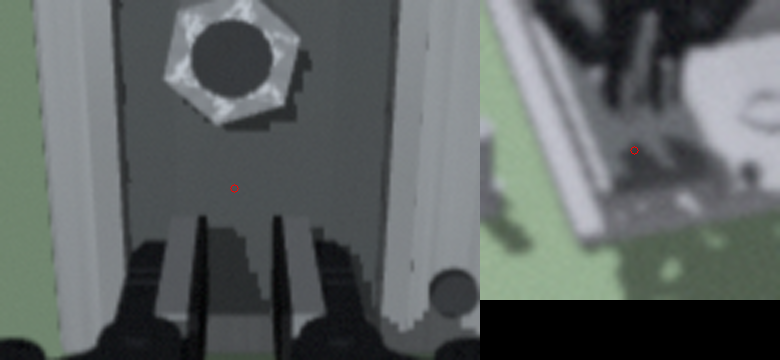

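Side view: the tips at (615,108) and (655,105) px sit about 9 px above the TCP marker at (634,150), so they are still clear of the lane. No contact yet, so I'll keep feeling down.

play_rows(
  targets="0.7 0 0 0.001 0;0.7 0 0 0.002 0;0.7 0 0 0.0025 0;0.7 0 0 0.0025 0",
)

```text
clock: 8.88
tcp_pos: [0.5443, -0.1574, 0.0084]
orientation: [-2.227, -2.216, 0.0]
contact_force: [0.5, 0.3, -0.3]
grip_width: 0.0131
gripper_force: 0.0
```

play_rows(
  targets="0.7 0 0 0.001 0;0.7 0 0 0.0015 0;0.7 0 0 0.002 0;0.7 0 0 0.002 0",
)

```text
clock: 9.22
tcp_pos: [0.5443, -0.1574, 0.0065]
orientation: [-2.227, -2.216, 0.0]
contact_force: [1.3, -0.3, -0.4]
grip_width: 0.0129
gripper_force: 0.0
```

play_rows(
  targets="0.7 0 0 0.001 0;0.7 0 0 0.0015 0;0.7 0 0 0.002 0;0.7 0 0 0.002 0",
)

```text
clock: 9.55
tcp_pos: [0.5443, -0.1574, 0.0045]
orientation: [-2.227, -2.216, 0.0]
contact_force: [0.3, 0.6, -0.2]
grip_width: 0.013
gripper_force: 0.0
```

play_rows(
  targets="0.7 0 0 0.0005 0;0.7 0 0 0.001 0;0.7 0 0 0.0015 0;0.7 0 0 0.0015 0",
)

```text
clock: 9.88
tcp_pos: [0.5444, -0.1574, 0.003]
orientation: [-2.227, -2.216, 0.0]
contact_force: [-0.4, 0.0, 0.1]
grip_width: 0.0127
gripper_force: 0.0
```

play_rows(
  targets="0.7 0 0 0.0005 0;0.7 0 0 0.001 0;0.7 0 0 0.0015 0;0.7 0 0 0.0015 0",
)

```text
clock: 10.22
tcp_pos: [0.5443, -0.1574, 0.0015]
orientation: [-2.227, -2.216, 0.0]
contact_force: [-0.2, -0.4, 0.1]
grip_width: 0.0129
gripper_force: 0.0
```

play_rows(
  targets="0.7 0 0 0.0005 0;0.7 0 0 0.001 0;0.7 0 0 0.0015 0;0.7 0 0 0.0015 0",
)

```text
clock: 10.55
tcp_pos: [0.5443, -0.1574, -0.0]
orientation: [-2.227, -2.216, 0.0]
contact_force: [0.2, 0.7, -1.5]
grip_width: 0.0125
gripper_force: 0.0
```

play_rows(
  targets="0.7 0 0 0.0005 0;0.7 0 0 0.001 0;0.7 0 0 0.0015 0;0.7 0 0 0.0015 0",
)

```text
clock: 10.88
tcp_pos: [0.5443, -0.1574, -0.0015]
orientation: [-2.227, -2.216, 0.0]
contact_force: [-0.1, -0.2, 0.2]
grip_width: 0.0129
gripper_force: 0.0
```

play_rows(
  targets="0.7 0 0 0.0005 0;0.7 0 0 0.001 0;0.7 0 0 0.001 0;0.7 0 0 0.001 0",
)

```text
clock: 11.22
tcp_pos: [0.5444, -0.1574, -0.0024]
orientation: [-2.227, -2.216, 0.0]
contact_force: [-0.0, 0.5, 0.8]
grip_width: 0.0124
gripper_force: 0.0
```

The apparent finger gap in the wrist view (22 px for 12.8 mm gives a depth of 0.156 m) says the real tips are about 36 mm behind the reported TCP. That fits both rays if the pad half-width is 11 mm, so the tips are now at z≈0.033. I'll go on carefully.

play_rows(
  targets="0.7 0 0 0.001 0;0.7 0 0 0.002 0;0.7 0 0 0.003 0;0.7 0 0 0.0035 0;0.7 0 0 0.0035 0",
)

```text
clock: 11.63
tcp_pos: [0.5443, -0.1574, -0.0061]
orientation: [-2.227, -2.216, 0.0]
contact_force: [-1.0, 0.2, -0.0]
grip_width: 0.0129
gripper_force: 0.0
```

play_rows(
  targets="0.7 0 0 0.0005 0;0.7 0 0 0.001 0;0.7 0 0 0.0015 0;0.7 0 0 0.0015 0",
)

```text
clock: 11.97
tcp_pos: [0.5444, -0.1574, -0.0075]
orientation: [-2.227, -2.216, 0.0]
contact_force: [-0.7, 0.5, 0.8]
grip_width: 0.0129
gripper_force: 0.0
```

play_rows(
  targets="0.7 0 0 0.0005 0;0.7 0 0 0.001 0;0.7 0 0 0.0015 0;0.7 0 0 0.0015 0",
)

```text
clock: 12.3
tcp_pos: [0.5444, -0.1575, -0.0087]
orientation: [-2.227, -2.216, -0.0]
contact_force: [-1.2, 0.7, 3.6]
grip_width: 0.0129
gripper_force: 1.4
```

```bash
python3 - <<'E'
from bench import r
from h import *
o=r.get_obs();s=r.grab_frame('side');si=r.camera_info('side');t=o['tcp_pos'];w=r.grab_frame('wrist');wi=r.camera_info('wrist');np.savez('pics/w5.npz',f=w,**wi);np.save('pics/s5.npy',s)
# expected tip points in side view for offsets, and darkness profile below finger
g=cv2.cvtColor(s,cv2.COLOR_RGB2GRAY)
for off in (.03,.036,.042): print(off,proj(si,[t+[-.012,-.011,off],t+[.012,-.011,off]]).round(1).tolist())
p=proj(si,[t+[-.012,-.011,.036]])[0].astype(int);print(g[p[1]-12:p[1]+8,p[0]-8:p[0]+14])
E
```

```text
0.03 [[284.1, 256.0], [292.8, 254.4]]
0.036 [[284.2, 254.4], [292.9, 252.8]]
0.042 [[284.3, 252.8], [293.1, 251.1]]
[[ 38  30  30  33  30  27  32  23  29  37  60  70  70  48  37  41  53  48
   41  55  97 143]
 [ 56  43  46  49  36  32  25  20  32  39  53  64  58  43  36  53  70  71
   59  66 108 157]
 [ 82  72  71  68  52  32  27  29  36  50  56  58  52  41  34  49  68  78
   69  69 107 148]
 [108  94  95  81  60  36  32  41  57  69  67  60  60  42  36  43  68  75
   67  65  96 137]
 [126 110 101  86  57  32  31  41  69  76  78  74  72  45  31  48  63  76
   64  62  89 124]
 [141 118 104  86  56  33  29  46  70  83  86  83  75  57  35  48  69  74
   64  64  86 113]
 [146 123 110  91  64  36  36  53  75  87  87  89  83  57  36  48  71  77
   65  65  87 109]
 [155 133 112  96  72  42  38  51  74  85  85  88  86  65  42  49  69  76
   64  68  88 106]
 [160 142 117 101  82  57  45  53  76  83  82  89  90  73  48  55  76  76
   67  68  89 102]
 [166 155 131 111  90  66  48  53  77  86  85  90  95  80  63  60  77  79
   68  70  82  97]
 [163 165 147 120  96  74  58  64  79  82  77  83  95 
[... 176 characters left out ...]
5  66  74  85  95  89  77  63
   60  55  57  64]
 [132 153 160 144 116 105  85  76  65  66  64  59  64  75  92  95  86  73
   62  59  59  54]
 [132 152 161 152 122 104  91  74  65  63  57  61  60  71  81  89  92  82
   68  63  61  60]
 [138 136 148 142 118  96  82  77  65  61  59  58  57  59  70  81  86  84
   77  68  64  60]
 [141 125 122 118  99  85  72  66  61  58  58  61  57  63  63  67  75  78
   74  71  62  61]
 [151 119 105  99  94  77  66  63  59  57  59  59  61  63  60  63  62  63
   68  67  62  59]
 [162 133 104  98  91  80  67  61  60  62  61  64  62  63  63  65  62  63
   64  64  68  68]
 [176 145 113  99  96  88  76  62  62  59  62  63  62  65  63  68  66  69
   71  75  78  81]]
```

Felt the lane: 3.6 N at TCP z=−0.0087, so the true tip is about 32.5 mm above the reported TCP. I'll lift about 2 mm and push.

play_rows(
  targets="0.7 0 0 -0.0022 0;0.7 0.003 0 -0.0022 0;0.7 0.007 0 -0.0022 0;0.7 0.011 0 -0.0022 0;0.7 0.014 0 -0.0022 0;0.7 0.017 0 -0.0022 0;0.7 0.019 0 -0.0022 0;0.7 0.021 0 -0.0022 0",
)

```text
clock: 13.07
tcp_pos: [0.5445, -0.1361, -0.0067]
orientation: [-2.227, -2.216, 0.0]
contact_force: [0.4, 0.4, -0.5]
grip_width: 0.013
gripper_force: 0.1
```

play_rows(
  targets="0.7 0.002 0 0 0;0.7 0.004 0 0 0;0.7 0.006 0 0 0;0.7 0.008 0 0 0;0.7 0.010 0 0 0;0.7 0.012 0 0 0;0.7 0.014 0 0 0;0.7 0.016 0 0 0",
)

```text
clock: 13.73
tcp_pos: [0.5446, -0.1202, -0.0067]
orientation: [-2.227, -2.216, -0.0]
contact_force: [0.3, -0.5, -0.6]
grip_width: 0.0131
gripper_force: 0.1
```

```bash
cat > nut.py <<'E'
from bench import r
from h import *
import sys
o=r.get_obs();i=r.camera_info('wrist');f=r.grab_frame('wrist');z=float(sys.argv[1]);t=o['tcp_pos']
print(o['clock'],t.round(4),o['contact_force'].round(2),o['grip_width'])
np.savez('pics/w6.npz',f=f,**i)
g=cv2.cvtColor(f,cv2.COLOR_RGB2GRAY)
p=proj(i,[[.549,t[1]+.0215,z]])[0].astype(int);x0,y0=p[0]-32,p[1]-28
h=g[y0:y0+60,x0:x0+64];h=cv2.medianBlur(h,3)
for row in h[::2]: print(''.join('.:-=+*#%@'[min(8,int(v)//25)] for v in row[::1]))
m=(h>105).astype(np.uint8);n,l,s,c=cv2.connectedComponentsWithStats(m)
for k in range(1,n):
    if s[k,4]>40: print(s[k],cast(i,[c[k]+[x0,y0]],z).round(4))
print('window',x0,y0)
E
python3 nut.py .037
```

```text
13.7333 [ 0.5446 -0.1202 -0.0067] [ 0.27 -0.46 -0.59] 0.013136590411797792
====================================---=========================
====================================-----=======================
=========================+++++++++**+=----======================
=============++++++++++***********###*=-----====================
=========++*********************#####**+=-----==================
=========**#######**********######%%%****+=-----================
========+*######%%##***++**#######%%%#*****+=----===============
=======+***######%#*=-----------=*####*******=-----=============
======+******##*+=------------------+*********+=---=============
======********+-----------------------+*********+=-=============
=====+*******+-------------------------=*##*******+=============
====+*******+---------------------------=#######****============
===+******##=----------------------------+#%%%###**+---=========
===+********-----------------------------=##%%#***+-:---========
==+*********=----------------------------+###****+---===========
=+**********+---------------------------=*******+-
[... 289 characters left out ...]
****####*++++++++*****####%%#*+===================
============++*****#%%#**************######*====================
============--+***####***************++++*+=========-===========
============:::-+*###****++++++===----:::-=========::--=========
:--=========:...:-==================--...:=========:::::::::-===
::-========-:...::::--===============-...:=========-:.......:--=
.:=========-:...::::::---============-....-=========:.........::
::=========-:...:::::::::============-....-=========:..........:
:-=========:....:::::::::============-....:=========-..........:
:==========:....:::::::::-===========:....:==========:...:::::::
[  2   3  50  45 981] [[ 0.5455 -0.0967  0.037 ]]
window 228 192
```

The nut moved with the fork. It is at (0.5455, −0.097), with a flat against the tips and aligned with the fork. I'll continue, drifting to x=0.549.

play_rows(
  targets="0.7 0.003 0.0002 0 0;0.7 0.0065 0.0005 0 0;0.7 0.010 0.0009 0 0;0.7 0.0135 0.0013 0 0;0.7 0.017 0.0017 0 0;0.7 0.0205 0.0021 0 0;0.7 0.024 0.0025 0 0;0.7 0.027 0.0028 0 0",
)

```text
clock: 14.45
tcp_pos: [0.5476, -0.0929, -0.0067]
orientation: [-2.227, -2.216, -0.0]
contact_force: [-0.6, -0.2, -0.4]
grip_width: 0.0125
gripper_force: 0.1
```

play_rows(
  targets="0.7 0.003 0.0003 0 0;0.7 0.006 0.0006 0 0;0.7 0.009 0.0008 0 0;0.7 0.012 0.001 0 0;0.7 0.015 0.001 0 0;0.7 0.018 0.001 0 0;0.7 0.020 0.001 0 0;0.7 0.022 0.001 0 0",
)

```text
clock: 15.12
tcp_pos: [0.5486, -0.0712, -0.0067]
orientation: [-2.227, -2.216, 0.0]
contact_force: [0.4, -0.6, 0.5]
grip_width: 0.0125
gripper_force: 0.1
```

```bash
python3 nut.py .037
```

```text
15.1167 [ 0.5486 -0.0712 -0.0067] [ 0.42 -0.57  0.53] 0.012545505130329971
===========================================---==================
===========================================-----================
==================================++++++***+=-----==============
=====================++++++++++********####*+=-----=============
================++*******************######***+=-----===========
================******************####**********+=-----=========
===============+******************#***************+-----========
==============+************+=----------=++*#*******+=-----======
=============+*********+=------------------+*********+=----=====
=============********+-----------------------+*********+=----===
============+*******=-------------------------=**####****+---===
===========+*******+---------------------------=*######%#**--===
==========+*****##*=----------------------------*####%%%#*+--===
==========+***####*=----------------------------+######**+-:-===
=========+*#######*=----------------------------*##*****+-:::===
========+*####%%##*=---------------------------=**
[... 289 characters left out ...]
===+*****###*****+++++++*##########**+--===--=====
===================+*********###*******************======--=====
====================-+**********************++++++=======--=====
===================:::-+*********+++++===-----::-=========---===
=--:::::--=========:...:-====-----------::---...:=========--::::
:.......:-========-:...:::::::-============--...:=========-.....
........:=========-:...:::::::-=============-...:-=========:....
........:=========-:...:::::::--===========-:....-=========:....
......::-=========:....::::::::--==========-:....:=========-:...
::::::::==========:....:::::::::::-========-:....:==========::..
[  8   4  51  44 969] [[ 0.5496 -0.0478  0.037 ]]
window 221 192
```

play_rows(
  targets="0.7 0.002 0 0 0;0.7 0.0045 0 0 0;0.7 0.007 0 0 0;0.7 0.0095 0 0 0;0.7 0.012 0 0 0;0.7 0.0145 0 0 0;0.7 0.017 0 0 0;0.7 0.019 0 0 0",
)

```text
clock: 15.83
tcp_pos: [0.5488, -0.0521, -0.0067]
orientation: [-2.227, -2.216, -0.0]
contact_force: [0.4, -0.9, 0.3]
grip_width: 0.013
gripper_force: 0.1
```

play_rows(
  targets="0.7 0.0015 0 0 0;0.7 0.003 0 0 0;0.7 0.0045 0 0 0;0.7 0.006 0 0 0;0.7 0.0075 0 0 0;0.7 0.009 0 0 0;0.7 0.0105 0 0 0;0.7 0.012 0 0 0",
)

```text
clock: 16.5
tcp_pos: [0.5488, -0.0404, -0.0067]
orientation: [2.227, 2.216, 0.0]
contact_force: [-0.5, 0.2, 0.0]
grip_width: 0.0128
gripper_force: 0.2
```

```bash
python3 nut.py .034
```

```text
16.5 [ 0.5488 -0.0404 -0.0067] [-0.46  0.22  0.  ] 0.012814918727343269
====--:::-=================================--==============---==
====--:::-=================================---============----==
====--::::==================================----==========----==
====--::::======================++++++++***+=-----========----==
=====--:::-==========+++++++++***************+=-----=====-----==
=====--::::======+###**************************+=-----==-----===
=====---:::-====+*%%%%#####***************##*****+=---------====
======---:::--==**#%%%%%%%%##**+++******#####******+=------=====
=======---:::-=+***%%%%%%##+=-----------=+####*******=-----=====
=========-----+****#%%%#+=-----------------=+*********+=---=====
==========---+*****#%%+=----------------------+*********+=======
=============+*******+--------------------------*###******+=====
============+*******=---------------------------=######%%%#+====
===========+*****###=----------------------------*%%%%%%%#*=---=
===========****#####=----------------------------*%%%%#***=---==
==========+**##%%%%#=----------------------------*###
[... 286 characters left out ...]
==++*******#*+=-----------==+*%%%###***+----======
==================+*****#######**++++++****#%%%####*+=====--====
===================++******##%%%##**********####%##*======---===
=====================-+***##%%##*************++++*+=======-::===
====================:::-+**###*****+++++===---:::-=========::-==
==--:::::--=========:...:=+++++=============-:...:=========:::::
-::......:-========-:...::::--===============:...:=========-:...
.........:=========-:...::::::::-============-....-=========:...
.........:=========-....:::::::::============-....-=========:...
.......::-=========:....:::::::::-===========-....:=========-...
[ 10   5  50  46 993] [[ 0.5496 -0.0182  0.034 ]]
window 220 190
```

play_rows(
  targets="0.7 0.001 0 0 0;0.7 0.002 0 0 0;0.7 0.003 0 0 0;0.7 0.004 0 0 0;0.7 0.005 0 0 0;0.7 0.006 0 0 0;0.7 0.007 0 0 0;0.7 0.007 0 0 0",
)

```text
clock: 17.22
tcp_pos: [0.5488, -0.0331, -0.0068]
orientation: [-2.227, -2.216, -0.0]
contact_force: [1.2, -1.6, 0.6]
grip_width: 0.0126
gripper_force: 0.1
```

```bash
python3 nut.py .031
```

```text
17.2167 [ 0.5488 -0.0331 -0.0068] [ 1.21 -1.61  0.59] 0.012625004940150474
===========--:::::::-======++**######%%%%#*=======-----=========
=========--:::::-==++**#############%%%%%%%#*========----=======
========--:::::=*%%%%%%%%######%%%%%%%%%%%%%%#+========---======
=======--:::::=*%%%%%%%%%%%#####%%%%%%%%%%%%%###+=======---=====
======--:::::-+##%%%%%%%%##*+========**#%%%######*+======---====
======--::::=+###%%%%%%#*==------------==+#####%%%#*+=====---===
=====--:::-==##%%%%%%#==------------------===#%%%%%##*+===---===
=====--::-==*##%%%%#*=----------------------=#%%%%%%%%#*+=----==
=====--:::=+#######+=------------------------=#%%%%%%%%%#+----==
=====--::-=#######*=-------------------------==*%%%%%%%%#=::--==
=====--::-#%%%%%%%+----------------------------=%%%%%%%#=-::--==
=====--::+#%%%%%%%=----------------------------=%%%%%%#*-::--===
=====---=#%%%%%%%#=---------------------------=+#%%%%%#=:::--===
========#%%%%%%%%%*=-------------------------=+#%%%%%%+-::--====
========+#%%%%%%%%%*=-----------------------=*%%%%%%%*-::--=====
==========+#%%%%%%%%*=---------------------=*%%%%%
[... 294 characters left out ...]
*#%%%%%%%%%%%%%%%%%%%%%%%%%%%#+=---==========
====================+#%%%%%%%%%%%%%%%%####*++==------===========
======================+#%%%%#####*++=--------::::--=============
====================-:::====----::::---=====--..:-========--====
====================-...::-----::::--========-...-========--====
====================:...::::::--=============-...:==========-===
==--:::::--=========:...::::::-==============-...:=========--:::
-:.......:-========-:...:::::::==============-...:=========-....
.........:=========-:...:::::::=============-:...:-=========:...
.........:=========-....:::::::-============-:....:=========:...
[   8    0   49   46 1047] [[ 0.5485 -0.0081  0.031 ]]
window 220 188
```

The nut has brightened and shifted: it has tipped in. I'll nudge the last few millimetres, watching the force.

play_rows(
  targets="0.7 0.0005 0 0 0;0.7 0.001 0 0 0;0.7 0.0015 0 0 0;0.7 0.002 0 0 0;0.7 0.002 0 0 0",
)

```text
clock: 17.68
tcp_pos: [0.5488, -0.0314, -0.0067]
orientation: [-2.227, -2.216, -0.0]
contact_force: [0.0, -0.2, -0.7]
grip_width: 0.0129
gripper_force: 0.1
```

```bash
python3 nut.py .029
```

```text
17.6833 [ 0.5488 -0.0314 -0.0067] [ 0.03 -0.15 -0.71] 0.01285306723793705
=================---::::::::::::::-=-----:::::----==============
==============---:::::::::::::---=+++**##+-::::-----============
============--::::::--====++**##%%%%%%%%%%#+======----==========
===========--:::-=++*##%%%%%%%%%%%%%%%%%%%%%#+======----========
=========--::::=*%%%%%%%%%%%%%%%%%%%%%%%%%%%%%#+======----======
========--::::-#%%%%%%%%%%%%%%%%%%%%%%%%%%%%%%%%*+=====----=====
=======--::::-+#%%%%%%%%%##*+========+*#%%%%%%%%%%*+=====--=====
======--::::-=#%%%%%%%%#*==-------------=+#%%%%%%%%%*=====--====
=====--::::--#%%%%%%%#+==-----------------=+#%%%%%%%%#*===---===
=====--:::-=*#%%%%%%#==---------------------=*%%%%%%%%%#+=---===
=====--::-==#%%%%%%#==-----------------------=*%%%%%%%%%%+----==
=====--:::=*#%%%%%#=--------------------------=*%%%%%%%%#=::--==
=====--::-+%%%%%%%#=--------------------------=*%%%%%%%#+-::--==
=====--::-#%%%%%%%*=--------------------------=+%%%%%%%*-::--===
=====----+%%%%%%%%#=--------------------------=*#%%%%%%=:::--===
======--=#%%%%%%%%%+=------------------------=+*%%%
[... 293 characters left out ...]
%%%%%%%%#***+******%%%%%%%%%%%%%*-::--=======
==============---=+#%%%%%%%%%%%%%%%%%%%%%%%%%%%%%%#=:::-========
====================*##%%%%%%%%%%%%%%%%%%%%######*=---==========
======================*#%%%%%%%%%%#######*++=-::--==============
====================-::=##%%####*++=----::::::..:-========--====
====================-...:====----------------:...-========--====
====================:...:::::-===============-...:==========-===
==--:::::--=========:...::::::-==============-...:=========--:::
-::......:-========-:...::::::-==============-...:=========-....
.........:=========-:...::::::-==============-....-=========:...
[   9    2   49   48 1078] [[ 0.549  -0.0078  0.029 ]]
window 220 186
```

play_rows(
  targets="0.7 0.0005 0 0 0;0.7 0.001 0 0 0;0.7 0.0015 0 0 0;0.7 0.002 0 0 0;0.7 0.002 0 0 0",
)

```text
clock: 18.15
tcp_pos: [0.5488, -0.0292, -0.0067]
orientation: [-2.227, -2.216, -0.0]
contact_force: [-0.1, -0.7, 0.1]
grip_width: 0.013
gripper_force: 0.1
```

```bash
python3 nut.py .029
```

```text
18.15 [ 0.5488 -0.0292 -0.0067] [-0.1  -0.67  0.13] 0.012981868021860772
=======================------------------=======================
===================----::::::::---==+****=-----=================
=================----::---==+***%%%%%%%%%%*=------==============
==============----=++**#%%%%%%%%%%%%%%%%%%%%*=-------===========
===========----=*%%%%%%%%%%%%%%%%%%%%%%%%%%%%%*====----=========
==========--::-#%%%%%%%%%%%%%%%%%%%%%%%%%%%%%%%%*===----========
=========--::-+#%%%%%%%%%%%#*+======++*#%%%%%%%%%%*===---=======
=======---:::=#%%%%%%%%%*===------------=+#%%%%%%%%#+===---=====
=======--:::-*%%%%%%%%*===----------------=+#%%%%%%%%#+==--=====
======--:::-+#%%%%%%#==---------------------=*%%%%%%%%%#+=---===
=====--:::-=*%%%%%%*==-----------------------=+#%%%%%%%%%+---===
=====--:::=*#%%%%%#=--------------------------=+%%%%%%%%#=-:-===
=====--::-+#%%%%%%*=--------------------------=+%%%%%%%#+-:::-==
=====--::-#%%%%%%%*=--------------------------=*%%%%%%%*-:::--==
=====--::+#%%%%%%%*=--------------------------=*%%%%%%%=:::--===
=====----#%%%%%%%%%+=------------------------=+#%%%%
[... 292 characters left out ...]
%%%%%%%%%#*********%%%%%%%%%%%%%*-::-========
============---::-+#%%%%%%%%%%%%%%%%%%%%%%%%%%%%%%#=:::=========
==============-----=*###%%%%%%%%%%%%%%%%%%%##%%##*=--:--========
======================*#%%%%%%%%%%#######*++=--:--==============
====================-::=##%%#####*+==------:::..:-==============
====================-:..-===---:------======--...-==============
====================:...::::::::-============-...:==========-===
==--:::::--=========:...::::::-==============-...:=========--:::
-:.......:-========-:...::::::===============-...:=========-....
.........:=========-:...::::::-==============-....-=========:...
[   9    2   48   48 1060] [[ 0.549  -0.0059  0.029 ]]
window 220 186
```

play_rows(
  targets="0.7 0.0005 0 0 0;0.7 0.001 0 0 0;0.7 0.001 0 0 0;0.7 0.001 0 0 0",
)

```text
clock: 18.53
tcp_pos: [0.5489, -0.0284, -0.0067]
orientation: [-2.227, -2.216, -0.0]
contact_force: [-0.1, 0.8, 0.6]
grip_width: 0.0129
gripper_force: 0.1
```

play_rows(
  targets="0.7 0.0005 0 0 0;0.7 0.001 0 0 0;0.7 0.001 0 0 0;0.7 0.001 0 0 0",
)

```text
clock: 18.87
tcp_pos: [0.5489, -0.0277, -0.0067]
orientation: [2.227, 2.215, -0.0]
contact_force: [-0.8, -1.2, -0.1]
grip_width: 0.0127
gripper_force: 0.6
```

```bash
python3 nut.py .029
```

```text
18.8667 [ 0.5489 -0.0277 -0.0067] [-0.82 -1.16 -0.06] 0.012697165504595959
================================================================
============================-----====++++=======================
=====================--------==++**#%%%%%*+=====================
===================-===++**#%%%%%%%%%%%%%%%*=----===============
=================**#%%%%%%%%%%%%%%%%%%%%%%%%%*=-----============
============---+%%%%%%%%%%%%%%%%%%%%%%%%%%%%%%%*+=----==========
===========---=#%%%%%%%%%%%###******##%%%%%%%%%%%*+=----========
=========--::-*#%%%%%%%%%*+==---------=+*#%%%%%%%%%*+=---=======
========--::-+#%%%%%%%#*==---------------=+#%%%%%%%%%*==---=====
=======--:::=#%%%%%%%*==-------------------=*%%%%%%%%%%*=--=====
======--:::-+#%%%%%%+=-----------------------=#%%%%%%%%%%+--====
=====--::::=##%%%%#+=-------------------------=%%%%%%%%%%+---===
=====--:::=*%%%%%%#=--------------------------=*%%%%%%%%*----===
=====--::-+#%%%%%%#=--------------------------=*%%%%%%%#=:::-===
=====--::-#%%%%%%%#=--------------------------=+%%%%%%%*-::---==
=====--::+%%%%%%%%%+--------------------------=#%%
[... 294 characters left out ...]
%%%%%%%#**++=====++*#%%%%%%%%%%%#=::--=======
==========---:::-+##%%%%%%%%%%%%%%###%%%%%%%%%%%%%%*-::=========
============---::--+#####%%%%%%%%%%##%%%%%%%%%%%%#*-::-=========
======================*##%%%%%%%%%####%%%###*+==------==========
====================-::+#%%%%%%%%##**+==-----::.:--=============
====================-:..-+##*+==--:::::::-----:..-==============
====================:...:::::::---------=====-:..:==========---=
==--:::::--=========:...::::::===============-...:=========-::::
-:.......:-========-:...::::::===============-...:=========-....
.........:=========-:...::::::---============-...:-=========:...
[   9    2   49   49 1069] [[ 0.5491 -0.0048  0.029 ]]
window 220 186
```

play_rows(
  targets="0.7 -0.002 0 0 0;0.7 -0.005 0 0 0;0.7 -0.009 0 0 0;0.7 -0.013 0 0 0;0.7 -0.017 0 0 0;0.7 -0.02 0 0 0;0.7 -0.02 0 0 0",
)

```text
clock: 19.5
tcp_pos: [0.5487, -0.0486, -0.0066]
orientation: [2.228, 2.214, -0.0]
contact_force: [-0.4, 0.1, 0.2]
grip_width: 0.0128
gripper_force: 0.0
```

```bash
sed -e 's/t\[1\]+.0215/-.0065/' nut.py > nut2.py; python3 nut2.py .029; python3 - <<'E'
from bench import r
from h import *
s=r.grab_frame('side');i=r.camera_info('side');np.save('pics/s6.npy',s)
g=cv2.cvtColor(s,cv2.COLOR_RGB2GRAY);p=proj(i,[[.549,-.0075,.029]])[0].astype(int);print(p)
print(g[p[1]-12:p[1]+13,p[0]-14:p[0]+15])
E
```

```text
19.5 [ 0.5487 -0.0486 -0.0066] [-0.43  0.12  0.18] 0.012761301339423572
=============================--------===========================
======================----::::::::::::::----====================
=================----:::::::::::::::::::--:::----===============
===============--::::::::::::::::--==---==--::::----============
============---::::::::::-------============--:::-----==========
===========-:::::::--=============+++++**#*+==----------========
=========--:::::::-========+++++********###**+==-----:---=======
========--::::::-===+++++*************######***+=---------======
======---::::::--+*****************#########*****+=---------====
======--::::::--=*#######**********#########*******+==------====
=====--::::::--=+**####%####*+===-------=+************+=-----===
====--::::::-===***######*+=----------------=+**********+=----==
====--:::::-===+****####*=---------------------+####******+=--==
====--:::-=====+****###+------------------------+*###*******+===
====--:::=====+*******+--------------------------=#######***=--=
====--:::-====+*******=---------------------------*##
[... 3322 characters left out ...]
151 121 106 102  94  70  45  41  57  80  89  88
   89  72  50  45  60  74  65  77 113 147 161]
 [183 175 157 140 148 165 160 132 113 104  98  78  54  40  58  81  87  84
   92  84  58  46  65  79  71  78 107 141 161]
 [185 180 167 144 139 160 163 143 117 108 103  89  67  47  59  82  87  86
   95  91  71  55  68  82  78  79 100 127 152]
 [186 179 170 150 136 154 169 158 129 111 105  95  76  59  68  84  88  84
   95  95  84  66  70  77  73  73  87 112 137]
 [186 183 174 159 142 149 170 167 140 116 107 102  90  75  74  86  86  82
   89  97  90  70  70  72  69  66  70  87 109]
 [184 190 184 171 148 139 159 167 149 125 108 103  98  82  79  79  79  74
   81  90  91  76  68  66  57  58  64  72  91]]
```

After backing off, the nut lies flat. Its shading is even, it is 48 px wide against 51 px when it was on the lane (the ratio expected for 8 mm lower), and the pocket rim shows all round. It is seated, so I'll go to the keeper lug.

play_rows(
  targets="0.7 0 0 -0.02 0;0.8 0 0 -0.05 0;1 0 0 -0.08 0;1 0.003 0.02 -0.10 0;1 0.01 0.05 -0.10 0;1 0.018 0.085 -0.10 0;1 0.026 0.115 -0.10 0;1 0.029 0.131 -0.10 0",
)

```text
clock: 20.27
tcp_pos: [0.6833, -0.0161, 0.0933]
orientation: [2.222, 2.219, 0.003]
contact_force: [0.6, -0.3, 0.0]
grip_width: -0.0
gripper_force: 0.0
```

play_rows(
  targets="1 0 0.003 0 0;1 0 0.003 0 0;1 0 0.003 0 0",
)

```text
clock: 20.52
tcp_pos: [0.6816, -0.0198, 0.0929]
orientation: [-2.227, -2.214, 0.002]
contact_force: [-0.1, -0.9, -0.7]
grip_width: -0.0001
gripper_force: 0.0
```

```bash
python3 - <<'E'
from bench import r
from h import *
o=r.get_obs();i=r.camera_info('wrist');f=r.grab_frame('wrist');t=o['tcp_pos'];print(t,o['grip_width'])
g=cv2.medianBlur(cv2.cvtColor(f,cv2.COLOR_RGB2GRAY),3);np.savez('pics/w7.npz',f=f,**i)
p=proj(i,[[.644,-.0195,.064]])[0];print('lug',p)
print('pocket nut px',proj(i,[[.549,-.0075,.029]])[0],'tip',proj(i,[t+[0,.011,.0325]]))
for row in g[60:280:4,60:320:3]: print(''.join('.:-=+*#%@'[min(8,int(v)//25)] for v in row))
E
```

```text
[ 0.68163437 -0.01975402  0.0928739 ] -8.328185383922434e-05
lug [207.50267322 207.88677048]
pocket nut px [112.06181288 182.51105617] tip [[252.60386371 228.8960918 ]]
#######################################################################################
#######################################################################################
#######################################################################################
#######################################################################################
#######################################################################################
#######################################################################################
#######################################################################################
#*+++++++++++++++++++++-+**############################################################
#*=================++++-##+--#%%%%%%%%%%%%%%%%%%%%%%%%%%%%%%%%%%%%%*###################
##=---------------------###--+%%%%%%%%%%%%%%%%%%%%%%%%%%%%%%%%%%%%%+###################
##=-====================*##--=+%%%%%%%%%%%%%%%%%%%%
[... 3208 characters left out ...]
########%*=================+%%=-=##%#################*::::+++::=+++.:::===+#########
###########%#-=================#%+-=+#####%%%############::::+++:.=+++::::====+########
###########%%-=================*%*-=+##%##%%############=::::+++:.=+++::::=====########
###########%%+=================+%#--+##%###%############::::-+++:.-+++.:::-=====*######
############%#-================+%#--+%#%###%%###########::..:-=+::-++=....:===========+
############%#-================+#%--=##%###%###########=:::::::*::+*:::::::============
##############=================+##=-=+#%%###**########+:::::::::::-:::::::::=========--
##############*=================*#+-=*%#+:::::.:+####*:::::::::..::::::::::::-====:::::
```

The lug is where expected. I'll lower beside its +x face, over the plate.

play_rows(
  targets="1 0 0 0.02 0;1 0 0 0.045 0;1 0 0 0.062 0;1 0 0 0.072 0;1 0 0 0.078 0;1 0 0 0.079 0;1 0 0 0.079 0",
)

```text
clock: 21.15
tcp_pos: [0.683, -0.0194, 0.0149]
orientation: [2.227, 2.215, 0.0]
contact_force: [-0.6, -0.4, 0.7]
grip_width: -0.0002
gripper_force: 0.0
```

play_rows(
  targets="1 0 -0.003 0 0;1 0 -0.006 0 0;1 0 -0.009 0 0;1 0 -0.012 0 0;1 0 -0.015 0 0;1 0 -0.018 0 0;1 0 -0.021 0 0;1 0 -0.024 0 0",
)

```text
clock: 21.82
tcp_pos: [0.6597, -0.019, 0.0145]
orientation: [2.226, 2.215, 0.002]
contact_force: [2.9, 0.3, -1.3]
grip_width: 0.0001
gripper_force: 1.6
```

play_rows(
  targets="1 0 -0.002 0 0;1 0 -0.004 0 0;1 0 -0.006 0 0;1 0 -0.008 0 0;1 0 -0.010 0 0;1 0 -0.012 0 0;1 0 -0.014 0 0;1 0 -0.016 0 0",
)

```text
clock: 22.48
tcp_pos: [0.6429, -0.0189, 0.0144]
orientation: [2.227, 2.216, 0.0]
contact_force: [3.1, 0.5, -0.0]
grip_width: -0.0001
gripper_force: 1.6
```

play_rows(
  targets="1 0 -0.001 0 0;1 0 -0.0025 0 0;1 0 -0.004 0 0;1 0 -0.0055 0 0;1 0 -0.007 0 0;1 0 -0.0085 0 0;1 0 -0.01 0 0;1 0 -0.0115 0 0",
)

```text
clock: 23.15
tcp_pos: [0.6313, -0.0189, 0.0143]
orientation: [2.227, 2.216, 0.0]
contact_force: [3.8, 1.1, 2.4]
grip_width: -0.0006
gripper_force: 1.6
```

play_rows(
  targets="1 0 -0.001 0 0;1 0 -0.0025 0 0;1 0 -0.004 0 0;1 0 -0.0055 0 0;1 0 -0.007 0 0;1 0 -0.0085 0 0;1 0 -0.01 0 0;1 0 -0.0115 0 0",
)

```text
clock: 23.82
tcp_pos: [0.6198, -0.0188, 0.0144]
orientation: [2.227, 2.216, 0.0]
contact_force: [3.8, 0.3, 1.4]
grip_width: 0.0001
gripper_force: 1.6
```

play_rows(
  targets="1 0 -0.0005 0 0;1 0 -0.001 0 0;1 0 -0.0015 0 0;1 0 -0.002 0 0;1 0 -0.0025 0 0;1 0 -0.003 0 0",
)

```text
clock: 24.32
tcp_pos: [0.6169, -0.0188, 0.0143]
orientation: [2.227, 2.216, 0.0]
contact_force: [2.6, -0.3, 2.8]
grip_width: -0.0001
gripper_force: 1.5
```

Travel is about 53 mm so far. I'll creep on until the stop is felt.

play_rows(
  targets="1 0 -0.0005 0 0;1 0 -0.001 0 0;1 0 -0.0015 0 0;1 0 -0.002 0 0;1 0 -0.002 0 0",
)

```text
clock: 24.73
tcp_pos: [0.6147, -0.0188, 0.0143]
orientation: [-2.227, -2.216, 0.0]
contact_force: [2.9, -0.4, 3.2]
grip_width: -0.0001
gripper_force: 1.4
```

play_rows(
  targets="1 0 -0.0005 0 0;1 0 -0.001 0 0;1 0 -0.001 0 0;1 0 -0.001 0 0",
)

```text
clock: 25.07
tcp_pos: [0.6137, -0.0188, 0.0142]
orientation: [-2.227, -2.216, 0.0]
contact_force: [3.0, -0.5, 2.5]
grip_width: -0.0003
gripper_force: 1.4
```

play_rows(
  targets="1 0 -0.0005 0 0;1 0 -0.001 0 0;1 0 -0.001 0 0;1 0 -0.001 0 0",
)

```text
clock: 25.4
tcp_pos: [0.6127, -0.0188, 0.0142]
orientation: [-2.227, -2.216, 0.0]
contact_force: [1.9, -1.2, 1.9]
grip_width: 0.0001
gripper_force: 1.3
```

play_rows(
  targets="1 0 -0.0005 0 0;1 0 -0.001 0 0;1 0 -0.001 0 0;1 0 -0.001 0 0",
)

```text
clock: 25.73
tcp_pos: [0.6126, -0.0188, 0.0143]
orientation: [2.226, 2.215, 0.001]
contact_force: [4.7, -1.0, -0.4]
grip_width: -0.0001
gripper_force: 2.6
```

play_rows(
  targets="1 0 -0.0005 0 0;1 0 -0.001 0 0;1 0 -0.001 0 0;1 0 -0.001 0 0",
)

```text
clock: 26.07
tcp_pos: [0.6126, -0.0188, 0.0144]
orientation: [2.225, 2.214, 0.003]
contact_force: [8.5, -0.2, -3.3]
grip_width: 0.0001
gripper_force: 3.8
```

The stop is felt: position is fixed at 0.6126 while the force rises to 8.5 N. I'll back off, lift clear, and take the last look.

play_rows(
  targets="1 0 0.003 0 0;1 0 0.008 0 0;1 0 0.015 0 0;1 0 0.02 -0.02 0;1 0 0.02 -0.05 0;1 0 0.01 -0.08 0;1 0 -0.01 -0.10 0;1 -0.02 -0.025 -0.10 0",
)

```text
clock: 26.73
tcp_pos: [0.5879, -0.0349, 0.1174]
orientation: [2.22, 2.221, 0.007]
contact_force: [-0.2, -0.0, 0.2]
grip_width: -0.0004
gripper_force: 0.0
```

play_rows(
  targets="1 -0.03 -0.01 -0.01 0;1 -0.06 -0.02 -0.02 0;1 -0.075 -0.02 -0.02 0;1 -0.075 -0.02 -0.02 0;1 -0.075 -0.02 -0.02 0",
)

```text
clock: 27.15
tcp_pos: [0.565, -0.1141, 0.1342]
orientation: [-2.229, -2.213, 0.0]
contact_force: [0.1, 1.0, -0.7]
grip_width: 0.0001
gripper_force: 0.0
```

```bash
python3 look.py w9 150 410 20 215; python3 - <<'E'
from h import *
d=np.load('pics/w9.npz');i={k:(float(d[k]) if d[k].ndim==0 else d[k]) for k in d.files if k!='f'}
k=800/260
print(((proj(i,[[.594,-.0195,.064],[.549,-.0075,.029],[.530,-.0195,.036],[.6247,-.1408,.014]])-[150,20])*k).round(0))
E
```

```text
27.15 [ 0.565  -0.1141  0.1342] [ 0.11  0.97 -0.68] 9.034869084446872e-05
scale 3.076923076923077
[[420. 208.]
 [266. 175.]
 [205. 215.]
 [476. 555.]]
```

View pics/w9.png

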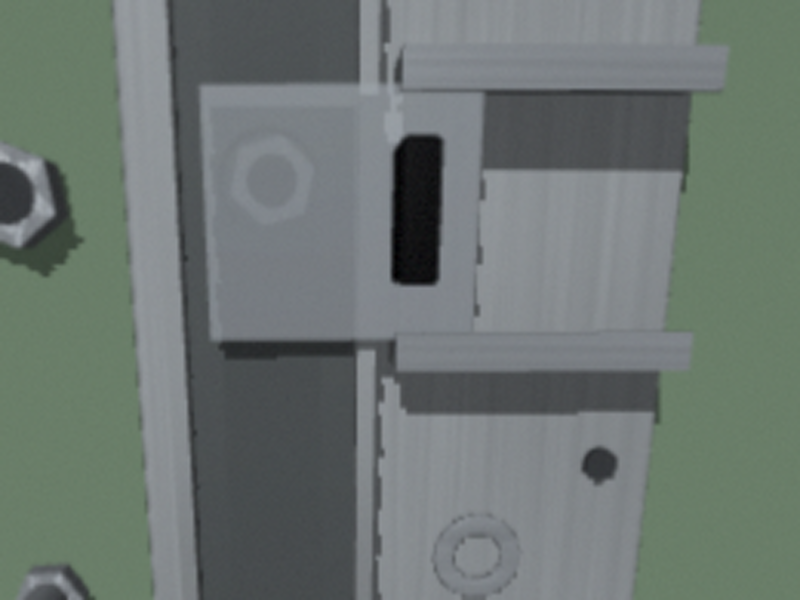

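The keeper covers the nut, which sits in the pocket at (272,180) px. The leading edge is at x≈205 px and the lug at (418,208), both matching the predicted home positions of 205 and 420. The washer at (476,555) and the other parts are undisturbed.

```bash
python3 -c "
from bench import r
print(r.hand_in())"
```

```text
the job is handed in; nothing more can be done
None
```

The nut lies flat in the pocket, the keeper is fully home against its stop over it, the arm is clear, no other part was seen moved, and the job was handed in at about 27 s.

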